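Thickness probe: zero it, then hold it on the ringed spot of the tank lid

ROBOT

A 7-joint arm with a two-finger parallel gripper is mounted at the origin on the work surface. World frame = base frame: x ahead of the robot, y to its left, z up, the work surface at z = 0. Lengths are in mm, angles in rad, forces in N, time in s.
With the tool pointing down it reaches from about 400 to 925 mm from the base axis. Payload 4.1 kg.
Tool frame: the origin (TCP) lies on the mounting face of the last link; the fingertips stand 173 mm ahead of it and the grasp point (between the pads) lies 155 mm ahead of it (r.tips_ahead is the distance from the TCP to the fingertips, in mm); z points along the fingers, y is the line along which they close (so a half turn about z gives the same grasp; the last joint's range is limited). The gripper opens to 85 mm and grips with 20 to 120 N. Pads are 22 mm wide; open, the fingers measure 114 mm over their backs; the gripper's body (76 mm by 85 mm) begins 54 mm behind the grasp point. The pads swing forward as they close: fully open they stand 13 mm farther back than shut.
Start: joints at [1.233, 0.398, 0.045, 1.537, -0.019, 1.207, -0.051], TCP at [153.781, -631.561, 404.747] pointing down, gripper open.
Joint ranges: [-2.82, 2.82], [-0.49, 2.23], [-1.37, 1.46], [0, 2.46], [-1.36, 4.5], [0.23, 2], [-2.94, 2.94]. Speed limits (rad/s): [2.57, 2.57, 3.14, 3.14, 3.14, 3.14, 3.14].

INTERFACE

Orientations are given as a rotation vector (axis times angle).
In Python, from bench import r gives the robot as it stands. The module is installed in compiled form; this text tells all that it offers.
- The arm moves only by the tool servo_tool, never from a script. Its argument "increments" is text: rows parted by semicolons, each of 7 numbers parted by spaces: the closure in counts, from 0 (fully open) to 255 (shut), then the shift along the tool's x, y, z in m, then the turn, a rotation vector about the tool's x, y, z in degrees. In form: jaw dx dy dz ax ay az; .... A call has exactly 10 rows; each row is the pose to reach, as a shift and turn from the pose commanded when the call began, along the tool's axes at that moment; what a row does not reach only later rows make up. A row lasts 1/10 s, in which the tool goes at most 50 mm and 8.59 degrees, less where a joint would pass 70% of its speed; a pose out of reach is approached as far as the arm can. A call with a gripper value outside its range is refused whole. The fingers move at their own pace and stop on an object; the grip force is fixed at half the most. Time passes only in rows, so rows that repeat a pose let the fingers close, or fill a call up. It gives the time, the measured TCP pose, the force, the opening and the grip force at its end, in the units of the state.
- r.observe(): the state, without advancing time (a new reading comes with each control period).
- r.get_image(name): name is "scene" or "side" or "wrist"; returns the picture (384x512x3 uint8, blue, green, red); there is no depth.
- r.camera_params(name): a dict with "mtx" (3x3 intrinsics, pixels), "cam_to_world" (4x4, takes a point from camera to world coordinates); the wrist camera has in their place "hand_eye" (4x4, takes a point from camera to tool coordinates, whose origin is the TCP and whose axes are the flange's). Camera axes: x right, y up, looking along -z (the intrinsics and any distortion apply to the point x, -y, -z); pixel columns grow to the right and rows downward; lengths in mm; the calibration is good to about 2 mm. A picture is of the moment at which its call begins: read the wrist's pose just before it. camera_params takes no time and is no camera call.
- r.close_job(): hands the job in; it is judged then, once.
The state is a dict: "time_s": time; "q": joint angles; "dq": joint speeds; "joint_efforts": joint torques, N m; "ee_pos": TCP position; "tool_rot": TCP orientation; "contact_force": force on the tool from outside, world axes, zero at the start; "moment": the same for the moment, N m; "opening": finger opening in mm; "finger_force": force on a finger pad.
Only numpy, scipy, OpenCV 4.12 (cv2) and the standard library are available. Lean on these libraries where they do the work, as an engineer would, in place of code of your own. Each camera call takes 0.05 s, during which the arm holds its last target. There are 200 camera calls.

TASK

Check the wall of the steel seawater tank: take the cordless thickness probe out of its holder and zero it by holding it upright with its sprung tip on the round steel reference block for a second, the tip pushed about half-way in. Then set the tip inside the ring drawn on the tank's sloping lid (not the square), probe square to the lid and tip again about half-way in, and finish while still holding it there, gripped in the hand. Press gently so that the tip is never driven to its stop, and leave the jug, bottle and jar alone.

Things in the scene. Friction and masses are not known exactly. Their poses are not given: they have to be found in the camera images.
- probe_grip (a point): Middle of the probe's grip: black, 26 x 26 mm square, 56 mm long. Below it a round steel barrel (18 mm diameter, 45 mm long), then the sprung tip. z runs along the probe from tip to grip; x, y are square to the grip's flats. It starts upright, any yaw, hanging by the grip's underside (28 mm below the point) on the holder's top, barrel and tip free in the hole. 110 to 190 g.
- probe_tip (a point): The very end of the probe's sprung tip, on its axis; moves with the tip. Same axes as probe_grip. The tip is a round-ended pin of 10 mm diameter that stands 17 mm out of the barrel when free; its end is then 90 mm from probe_grip.
- plunger (a joint): How far the sprung tip is pushed in along the probe's axis, m: 0 free, 0.012 at its stop. Half-way is 0.006. It resists with 0.4 N at the start of its travel, 400 N/m more from there (2.8 N half-way, 5.2 N at the stop).
- holder_top (a point): Centre of the top face of the holder, a fixed upright grey plastic block 70 x 70 mm and 75 mm tall, with a round through hole of 22 mm diameter on its axis (point at the hole's mouth); z up. May stand to the left or to the right.
- reference_top (a point): Centre of the top of the reference block: a fixed round steel disc 40 mm in diameter on a white plate 80 x 80 x 6 mm; its flat level top (this point) is 22 mm above the work surface; z up. On the other side from the holder.
- tank: Closed stainless-steel tank, fixed, 200 mm deep (its x) and 260 mm wide (its y), origin at the centre of its underside. Its lid is flat and slopes at 20 degrees, from 50 mm high at the low front edge (tank -x, turned roughly to the robot's left) to 123 mm at the back edge (+x). The lid carries a ring and a square drawn in black, side by side about 70 to 130 mm apart, in either order.
- ring_mark: The ring drawn on the tank's lid, 23 mm across, 20 mm inside. Origin at its centre on the lid's surface; z is the outward normal of the lid (leaning 20 degrees towards the tank's low front edge).
- square_mark: The other mark on the lid, a square outline 23 mm across, same height and axes as the ring; not to be used.
- jug: Steel jug, 90 mm across, 100 mm tall, loose; origin at the centre of its underside. Leave alone.
- bottle: White bottle with blue cap, 60 mm across, 110 mm tall, loose; origin at the centre of its underside. Leave alone.
- jar: Brown glass jar, 56 mm across, 70 mm tall, loose; origin at the centre of its underside. Leave alone.
Mind the look-alikes: they are no part of the job. Several things look just like the part that bears reference_top: the one meant starts farthest to the robot's left.

How it is judged:
By the outcome, as a careful person would: the job done as asked, in the order asked, and still so for the second after the job is handed in, while the arm keeps its last pose, push and grip.
It also fails if it takes over 56 s, if anything falls off the work surface, if the arm or the gripper's body presses on something with over 40 N, if the wrist force passes 120 N, or if a joint passes its speed limit or range.

## Working session

There is one attempt and no reset: what is moved stays moved. The work goes in short steps, Python scripts to look and compute and a tool call to move; the robot and the scene stay as the last step left them, time stands still between calls to the robot, and variables do not carry over. Pictures are saved under pics/ and viewed, at most 10 in all, crops included, and the job is handed in when it is done.

Besides the shell and the picture viewer there is one more tool, called after "Request:" as name(argument=value, ...) on one line, values as JSON. servo_tool: Moves the arm, as the interface text tells. Its arguments: {"type":"object","properties":{"increments":{"type":"string"}},"required":["increments"]}

```bash
mkdir -p pics; python3 - <<'E'
from bench import r
import cv2,numpy as np
s=r.observe();print(s)
for n in("scene","side","wrist"):
    cv2.imwrite(f"pics/{n}0.png",r.get_image(n)); print(n,{k:np.round(v,3).tolist() if not isinstance(v,str) else v for k,v in r.camera_params(n).items()})
a=cv2.imread("pics/scene0.png");b=cv2.imread("pics/side0.png")
E
```

```text
{'time_s': 0.0, 'q': array([ 1.23301248,  0.39918746,  0.04500515,  1.5379189 , -0.01871769,
        1.20688241, -0.05067045]), 'dq': array([-0.00054986, -0.00040522,  0.00052126, -0.000772  ,  0.0001887 ,
       -0.00098037,  0.00031251]), 'joint_efforts': array([-1.34990905e-04, -4.75126898e+01,  1.36448164e+00, -2.54223168e+01,
        1.13433291e-02,  9.26084700e-03,  1.12537145e-05]), 'ee_pos': array([ 153.72649293, -631.24360809,  403.64816751]), 'tool_rot': array([-3.11726720e+00, -3.74209794e-01,  5.38181366e-04]), 'contact_force': array([ 0.32031328,  0.35243441, -0.09301961]), 'moment': array([ 0.02981738, -0.04951772,  0.04706907]), 'finger_force': 0.0, 'opening': 85.13955489014974}
scene {'mtx': [[356.281, 0.0, 254.556], [0.0, 356.281, 189.464], [0.0, 0.0, 1.0]], 'cam_to_world': [[0.321, -0.74, 0.591, 1168.054], [0.947, 0.252, -0.199, -185.754], [-0.002, 0.624, 0.781, 862.439], [0.0, 0.0, 0.0, 1.0]]}
side {'mtx': [[399.022, 0.0, 257.511], [0.0, 399.022, 193.222], [0.0, 0.0, 1.0]], 'cam_to_world': [[0.98, 0.144, -0.14, 424.899], [-0.201, 0.708, -0.677, -831.404], [0.002, 0.691, 0.723, 977.569], [0.0, 0.0, 0.0, 1.0]]}
wrist {'mtx': [[269.703, 0.0, 257.471], [0.0, 269.703, 188.146], [0.0, 0.0, 1.0]], 'hand_eye': [[-0.0, 0.946, 0.323, 83.828], [1.0, -0.0, 0.001, 0.401], [0.001, 0.323, -0.946, 31.442], [0.0, 0.0, 0.0, 1.0]]}
```

View pics/scene0.png

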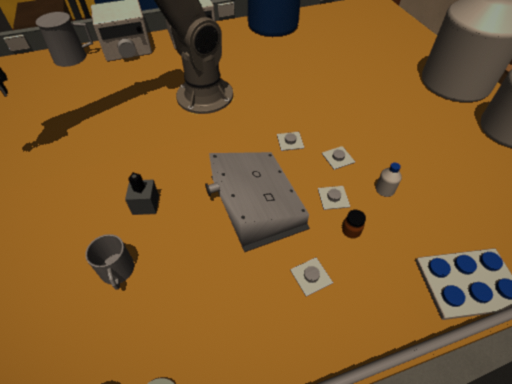

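View pics/side0.png

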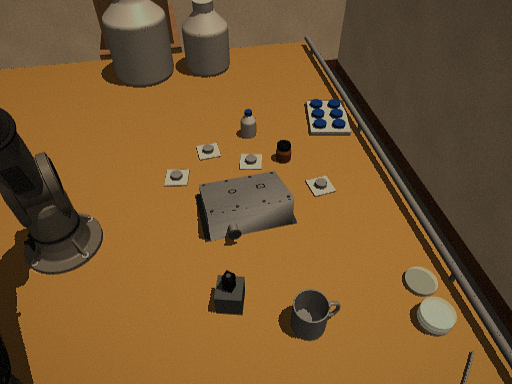

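The scene view shows the holder with the probe near (142,195), the tank with ring near (257,174) and square near (269,197), and four reference-like plates: (290,139), (339,156), (334,196) and (312,274). The side view shows the holder near (229,290), and the plates near (177,176), (208,150), (251,161) and (320,184). I'll enlarge both.

```bash
cat > h.py <<'E'
from bench import r
import cv2,numpy as np
from scipy.spatial.transform import Rotation as R
def cam(n,st=None):
    p=r.camera_params(n)
    if n!="wrist": return p["mtx"],np.array(p["cam_to_world"])
    T=np.eye(4);T[:3,:3]=R.from_rotvec(st["tool_rot"]).as_matrix();T[:3,3]=st["ee_pos"]
    return p["mtx"],T@np.array(p["hand_eye"])
def ray(c,uv):
    K,T=c;d=np.linalg.inv(K)@[uv[0],uv[1],1];d=T[:3,:3]@(d*[1,-1,-1]);return T[:3,3],d/np.linalg.norm(d)
def onz(c,uv,z):
    o,d=ray(c,uv);return o+d*(z-o[2])/d[2]
def tri(*cu):
    A=0;b=0;L=[ray(*x) for x in cu]
    for o,d in L:
        P=np.eye(3)-np.outer(d,d);A=A+P;b=b+P@o
    X=np.linalg.solve(A,b);return X,[round(float(np.linalg.norm((np.eye(3)-np.outer(d,d))@(X-o))),1) for o,d in L]
def proj(c,X):
    K,T=c;p=np.linalg.inv(T)@np.r_[X,1];p=p[:3]*[1,-1,-1];q=K@p;return q[:2]/q[2]
E
python3 - <<'E'
from h import *
a=cv2.imread("pics/scene0.png");b=cv2.imread("pics/side0.png")
def crop(im,x,y,w,h,W,H): return cv2.resize(im[y:y+h,x:x+w],(W,H),interpolation=cv2.INTER_CUBIC)
# scene: holder(x115-175,y165-225), tank(x200-320,y140-200)
t=np.hstack([crop(a,115,165,60,60,300,300),crop(a,235,155,60,60,300,300)])
u=np.hstack([crop(b,200,260,60,60,300,300),crop(b,215,170,60,60,300,300)])
cv2.imwrite("pics/m1.png",np.clip(np.vstack([t,u])*1.8,0,255).astype(np.uint8))
S=cam("scene");D=cam("side")
for n,p,q in [("r1",(290,139),(177,175)),("r2",(339,155),(208,149.5)),("r3",(334,195),(251,159)),("r4",(312,273),(320,183)),("ring",(257,174),(232,191)),("sq",(269,197),(263,184)),("jug",(107,258),(311,310)),("bottle cap",(395,167),(248,112)),("jar",(355,217),(284,145))]:
    print(n,*tri((S,p),(D,q)))
E
```

```text
r1 [353.7884214  216.77550065  11.73298382] [0.8, 0.8]
r2 [475.69430934 341.32113372   7.45274039] [3.1, 3.1]
r3 [623.42477048 248.70513236  12.25083037] [1.6, 1.6]
r4 [832.8350116   81.26616213  10.22391728] [1.5, 1.5]
ring [522.81604394  38.12607381  77.75236161] [1.1, 1.1]
sq [621.95777162  38.37333966  89.33122073] [1.6, 1.6]
jug [ 652.33480699 -397.77198282   67.51148964] [2.4, 2.4]
bottle cap [645.06343515 415.13528641 100.78480122] [1.5, 1.5]
jar [742.91121224 241.38472598  64.46214838] [1.7, 1.7]
```

View pics/m1.png

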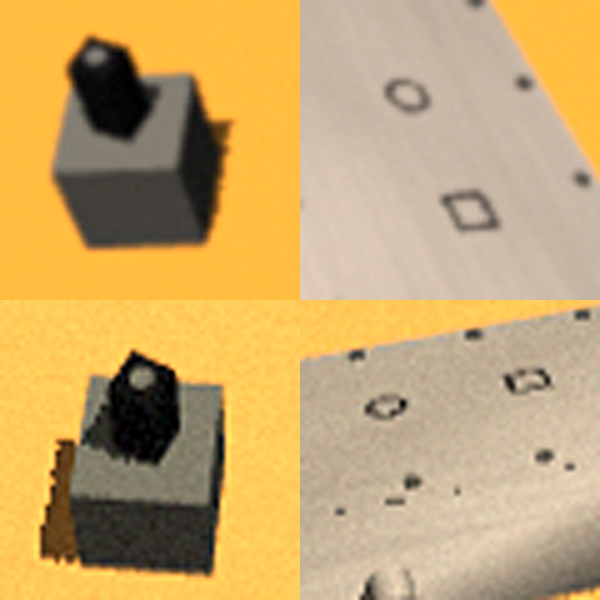

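The scene crop shows the grip's top spot at (134,176), the ring at (256.6,174) and the square at (269,197). The side crop shows the spot at (228.4,275.2), the ring at (232.2,191.2) and the square at (260.4,186.2). The grip stands upright in the holder, to the right. Next I work out a position above the holder for a wrist view.

```bash
python3 - <<'E'
from h import *
S=cam("scene");D=cam("side")
for n,p,q in [("gtop",(133.6,175.6),(228,274.8)),("ring",(256.2,173.6),(231.8,190.8)),("sq",(268.6,196.8),(260,185.8)),
 # holder top corners approx: scene left-front, right-front, right-back ; side
 ("hA",(150.5,198.5),(None)),]:
    if q: print(n,*tri((S,p),(D,q)))
# holder top corners at z=75, scene: (55,172),(178,168),(190,75),(78,78) ; side (70,495),(212,502),(222,386),(90,378)
f=lambda x,y,x0,y0:(x/5+x0-.4,y/5+y0-.4)
sc=[onz(S,f(x,y,115,165),75) for x,y in[(55,172),(178,168),(190,75)]]
sd=[onz(D,f(x,y-300,200,260),75) for x,y in[(72,495),(212,503),(222,386),(90,378)]]
print(np.round(sc),np.round((sc[0]+sc[2])/2));print(np.round(sd),np.round(np.mean(sd,0)))
s=r.observe();Rm=R.from_rotvec(s["tool_rot"]);print(Rm.as_matrix().round(3))
h=(np.mean(sd,0)+(sc[0]+sc[2])/2)/2
print("shift tool mm",Rm.inv().apply(np.r_[h[:2],400]-s["ee_pos"]))
E
```

```text
gtop [ 462.64303099 -295.19704024  130.61624241] [0.2, 0.2]
ring [522.25502845  36.08055208  80.30119448] [0.7, 0.7]
sq [613.37915327  41.02854965  79.55696649] [0.8, 0.8]
[[ 489. -335.   75.]
 [ 508. -270.   75.]
 [ 442. -253.   75.]] [ 465. -294.   75.]
[[ 421. -321.   75.]
 [ 488. -340.   75.]
 [ 505. -274.   75.]
 [ 438. -256.   75.]] [ 463. -298.   75.]
[[ 0.972  0.237 -0.   ]
 [ 0.237 -0.972  0.001]
 [-0.    -0.002 -1.   ]]
shift tool mm [ 381.10202184 -252.39858279    4.21689065]
```

Request:
servo_tool(increments="0 0.04 -0.026 0 0 0 0;0 0.08 -0.052 0 0 0 0;0 0.12 -0.078 0 0 0 0;0 0.16 -0.104 0 0 0 0;0 0.2 -0.13 0 0 0 0;0 0.24 -0.156 0 0 0 0;0 0.28 -0.182 0 0 0 0;0 0.32 -0.208 0 0 0 0;0 0.36 -0.234 0 0 0 0;0 0.381 -0.253 0 0 0 0")

```text
time_s: 1.15
ee_pos: [466.8, -291.8, 404.6]
tool_rot: [-3.117, -0.382, -0.003]
contact_force: [-0.8, 0.4, -0.4]
opening: 85.3
finger_force: 0.0
```

```bash
python3 - <<'E'
from h import *
s=r.observe();im=r.get_image("wrist");cv2.imwrite("pics/w1.png",im);np.save("w1.npy",s,allow_pickle=True)
print(s["q"].round(3),s["ee_pos"],s["tool_rot"],abs(s["dq"]).max())
C=cam("wrist",s);p=proj(C,[463,-296,131]);print(p)
x,y=(p-[75,60]).astype(int);x=max(x,0);y=max(y,0);print(x,y)
cv2.imwrite("pics/w1c.png",np.clip(cv2.resize(im[y:y+120,x:x+150],(750,600),interpolation=cv2.INTER_CUBIC)*2.,0,255).astype(np.uint8))
E
```

```text
[ 0.653  0.226 -0.202  1.772  0.047  1.148 -0.89 ] [ 466.83410809 -291.81238706  404.64172852] [-3.11702852e+00 -3.82080356e-01 -2.59826277e-03] 0.529646118911905
[260.9471091  194.34595262]
185 134
```

View pics/w1c.png

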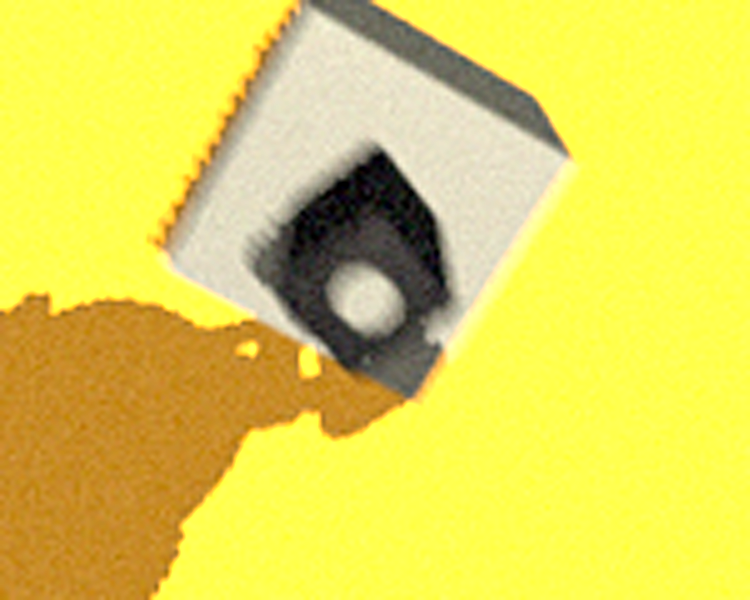

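The probe's top spot is at about (258.2,193.8) in the wrist image. The grip's edges are too dark to read, so I enlarge and brighten them.

```bash
python3 - <<'E'
from h import *
im=cv2.imread("pics/w1.png")[155:219,222:286]
im=cv2.resize(im,(576,576),interpolation=cv2.INTER_CUBIC).astype(float)
im=255*np.clip(im/90,0,1)**0.6
cv2.imwrite("pics/w1d.png",im.astype(np.uint8))
E
```

```text
(no output)
```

View pics/w1d.png

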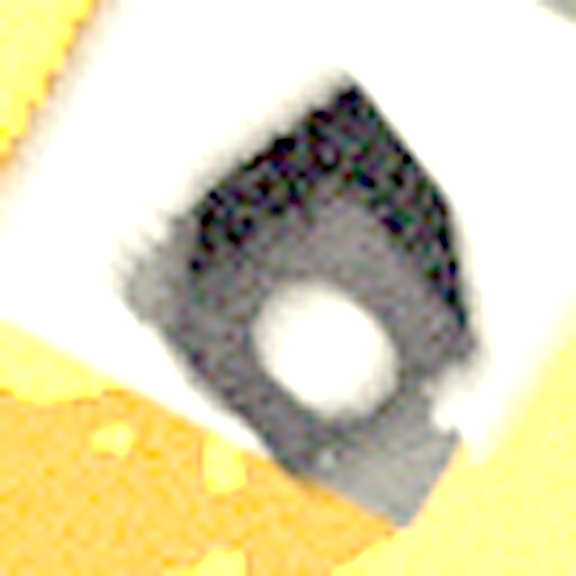

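The grip's upper-right lower edge runs from (345,80) to (445,190) in this crop, and the lower-left top edge from about (190,365) to (295,475). I'll fit the yaw numerically and use the top spot for position.

```bash
python3 - <<'E'
from h import *
s=np.load("w1.npy",allow_pickle=True).item();C=cam("wrist",s);S=cam("scene");D=cam("side")
f=lambda x,y:(x/9+222-.45,y/9+155-.45)
a=onz(C,f(345,80),75);b=onz(C,f(445,190),75);print(a,b,np.degrees(np.arctan2(*(b-a)[1::-1])))
a=onz(C,f(190,365),131);b=onz(C,f(295,475),131);print(a,b,np.degrees(np.arctan2(*(b-a)[1::-1])))
t=f(327,350);print("tri",tri((S,(133.6,175.6)),(D,(228,274.8)),(C,t)),onz(C,t,131),)
# bright edge mask fit: project square model w/ yaw, score on image
im=cv2.imread("pics/w1.png");g=im.max(2).astype(np.float32)
c0=onz(C,t,131)
from scipy.optimize import minimize
# orange-lean: compare mean brightness just outside vs inside hull of prism on crisp side
best=[]
for yaw in range(0,90,2):
    for dx in (-2,-1,0,1,2):
        for dy in (-2,-1,0,1,2):
            c=R.from_euler("z",yaw,degrees=True)
            def hull(h):
                P=[proj(C,c.apply([i*h,j*h,0])+[c0[0]+dx,c0[1]+dy,z]) for i in(-1,1) for j in(-1,1) for z in(76,131)]
                m=np.zeros(g.shape,np.uint8);cv2.fillConvexPoly(m,cv2.convexHull((np.array(P)*16).astype(np.int32)),1,shift=4);return m
            i=hull(12);o=hull(15)-hull(13.5)
            best.append((np.minimum(g[o==1],100).mean()-np.minimum(g[i==1],100).mean(),yaw,dx,dy))
print(sorted(best)[-8:]);Rm=R.from_rotvec(s["tool_rot"]).as_matrix();print("tool x,y yaw",np.degrees(np.arctan2(Rm[1,:2],Rm[0,:2])))
E
```

```text
[ 479.13198564 -291.25319814   75.        ] [ 468.25848804 -307.16648554   75.        ] -124.34466857546589
[ 458.01177    -279.20100755  131.        ] [ 448.4127394  -293.05001923  131.        ] -124.72661395668868
tri (array([ 462.59858771, -294.30740063,  129.9455294 ]), [1.0, 0.6, 1.3]) [ 463.18590344 -292.93369686  131.        ]
[(np.float32(53.573288), 52, 0, 0), (np.float32(53.575768), 56, 1, 1), (np.float32(53.630615), 46, 0, 1), (np.float32(53.75089), 54, 1, 1), (np.float32(53.843925), 50, 0, 1), (np.float32(54.014694), 54, 0, 0), (np.float32(54.391624), 52, 1, 1), (np.float32(55.453243), 52, 0, 1)]
tool x,y yaw [ 13.97667303 -76.02322196]
```

Request:
servo_tool(increments="0 0 0 0.01 0 0 -8;0 0 0 0.02 0 0 -16;0 0 0 0.03 0 0 -24;0 0 0 0.04 0 0 -32;0 0 0 0.05 0 0 -40;0 0 0 0.06 0 0 -40.7;0 0 0 0.07 0 0 -40.7;0 0 0 0.075 0 0 -40.7;0 0 0 0.075 0 0 -40.7;0 0 0 0.075 0 0 -40.7")

```text
time_s: 2.2
ee_pos: [464.3, -295.6, 329.9]
tool_rot: [2.794, 1.435, 0.0]
contact_force: [0.3, -0.3, 0.0]
opening: 85.7
finger_force: 0.0
```

```bash
python3 - <<'E'
from h import *
s=r.observe();Rm=R.from_rotvec(s["tool_rot"]);M=Rm.as_matrix();im=r.get_image("wrist");cv2.imwrite("pics/w2.png",im);np.save("w2.npy",s,allow_pickle=True)
print(s["q"].round(3),s["ee_pos"],abs(s["dq"]).max(),np.degrees(np.arctan2(M[1,0],M[0,0])),M[:,2])
print("to grasp, tool mm",Rm.inv().apply([463,-294,258]-s["ee_pos"]))
C=cam("wrist",s);p=proj(C,[463,-294,131]);x,y=(p-40).astype(int);print(p,x,y)
c=cv2.resize(im[y:y+80,x:x+80],(560,560),interpolation=cv2.INTER_CUBIC).astype(float)
cv2.imwrite("pics/w2c.png",(255*np.clip(c/110,0,1)**.6).astype(np.uint8))
E
```

```text
[ 0.73   0.303 -0.29   1.856  0.102  0.997 -0.225] [ 464.26225498 -295.62012976  329.88414047] 0.006633567661260799 54.35215805430233 [ 2.83612457e-04 -3.13671921e-04 -9.99999911e-01]
to grasp, tool mm [ 0.58733757 -1.99964877 71.88326786]
[253.94311683 223.67968542] 213 183
```

View pics/w2c.png

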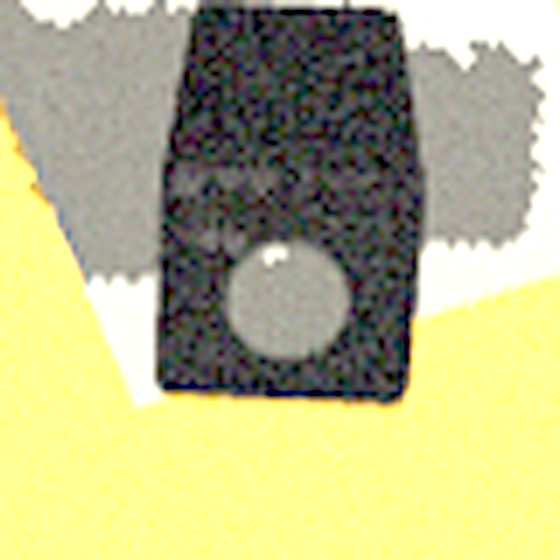

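The grip is now almost square to the image, turned about 2°, with its spot at about (253.9,225).

```bash
python3 - <<'E'
from h import *
s=np.load("w2.npy",allow_pickle=True).item();C=cam("wrist",s);Rm=R.from_rotvec(s["tool_rot"])
for t in [(253.8,225.0)]:
    P=onz(C,t,131);print(P,Rm.inv().apply(P-s["ee_pos"]))
s1=np.load("w1.npy",allow_pickle=True).item()
print(tri((cam("wrist",s1),(257.9,193.4)),(C,(253.8,225)),(cam("scene"),(133.6,175.6)),(cam("side"),(228,274.8))))
E
```

```text
[ 462.33054592 -294.75666764  131.        ] [ -0.40632067  -2.15515571 198.88330399]
(array([ 462.54109421, -294.58493065,  130.30535939]), [1.3, 0.6, 0.6, 0.5])
```

Request:
servo_tool(increments="0 0 -0.002 0.012 0 0 2;0 0 -0.002 0.03 0 0 2;0 0 -0.002 0.048 0 0 2;0 0 -0.002 0.064 0 0 2;0 0 -0.002 0.072 0 0 2;0 0 -0.002 0.072 0 0 2;100 0 -0.002 0.072 0 0 2;200 0 -0.002 0.072 0 0 2;255 0 -0.002 0.072 0 0 2;255 0 -0.002 0.072 0 0 2")

```text
time_s: 3.25
ee_pos: [462.7, -294.5, 258.3]
tool_rot: [2.818, 1.386, 0.001]
contact_force: [0.8, 0.5, 0.0]
opening: 28.0
finger_force: 0.0
```

Request:
servo_tool(increments="255 0 0 0 0 0 0;255 0 0 0 0 0 0;255 0 0 0 0 0 0;255 0 0 0 0 0 0;255 0 0 0 0 0 0;255 0 0 0 0 0 0;255 0 0 0 0 0 0;255 0 0 0 0 0 0;255 0 0 0 0 0 0;255 0 0 0 0 0 0")

```text
time_s: 4.25
ee_pos: [462.7, -294.6, 258.3]
tool_rot: [2.818, 1.386, 0.001]
contact_force: [-1.6, 0.4, 6.3]
opening: 25.5
finger_force: 59.4
```

Request:
servo_tool(increments="255 0 0 -0.01 0 0 0;255 0 0 -0.03 0 0 0;255 0 0 -0.05 0 0 0;255 0 0 -0.075 0 0 0;255 0 0 -0.1 0 0 0;255 0 0 -0.13 0 0 0;255 0 0 -0.16 0 0 0;255 0 0 -0.18 0 0 0;255 0 0 -0.19 0 0 0;255 0 0 -0.19 0 0 0")

```text
time_s: 5.25
ee_pos: [462.6, -294.4, 448.8]
tool_rot: [2.817, 1.386, 0.002]
contact_force: [0.1, -0.3, -2.5]
opening: 25.2
finger_force: 59.2
```

```bash
python3 - <<'E'
from h import *
s=r.observe();Rm=R.from_rotvec(s["tool_rot"])
print(s["ee_pos"],s["opening"],s["contact_force"],s["q"].round(2))
# centre above ref for viewing: ref est 476,341 ; world shift at same height
print(Rm.as_matrix().round(3)); print("shift",Rm.inv().apply(np.r_[476,341,448]-s["ee_pos"]))
E
```

```text
[ 462.60468777 -294.43075007  448.79470912] 25.242732214012353 [ 0.08829967 -0.29485087 -2.48047918] [ 0.74  0.19 -0.29  1.72  0.06  1.24 -0.22]
[[ 0.61   0.792  0.002]
 [ 0.792 -0.61  -0.001]
 [ 0.     0.002 -1.   ]]
shift [ 5.11525211e+02 -3.77219116e+02  3.28077671e-02]
```

Request:
servo_tool(increments="255 0.02 -0.015 0 0 0 0;255 0.05 -0.037 0 0 0 0;255 0.085 -0.063 0 0 0 0;255 0.12 -0.089 0 0 0 0;255 0.155 -0.114 0 0 0 0;255 0.19 -0.14 0 0 0 0;255 0.22 -0.162 0 0 0 0;255 0.245 -0.181 0 0 0 0;255 0.256 -0.189 0 0 0 0;255 0.256 -0.189 0 0 0 0")

```text
time_s: 6.25
ee_pos: [468.3, 26.1, 446.3]
tool_rot: [-2.814, -1.393, 0.003]
contact_force: [0.4, 0.1, -1.8]
opening: 25.5
finger_force: 59.2
```

```bash
python3 - <<'E'
from h import *
s=r.observe();im=r.get_image("wrist");np.save("w3.npy",s,allow_pickle=True);cv2.imwrite("pics/w3.png",im)
cv2.imwrite("pics/scene3.png",r.get_image("scene"));cv2.imwrite("pics/side3.png",r.get_image("side"))
print(s["q"].round(2),s["ee_pos"],abs(s["dq"]).max());C=cam("wrist",s)
Rm=R.from_rotvec(s["tool_rot"]).as_matrix();tip=s["ee_pos"]+245*Rm[:,2]
print("tip",tip,*[proj(cam(n,s),tip) for n in("wrist","scene","side")],"ring",proj(C,[522,36,80]),"sq",proj(C,[613,41,80]))
E
```

```text
[ 0.39  0.06 -0.56  1.88  0.03  1.22 -0.83] [468.34578859  26.08716204 446.27538226] 0.058474827689375
tip [467.6999374   26.27218917 201.2763034 ] [257.06191433 200.03070235] [246.27730004 131.26426992] [211.57310135 166.46243164] ring [287.8925976  132.97481252] sq [349.86142918  81.08764823]
```

View pics/w3.png

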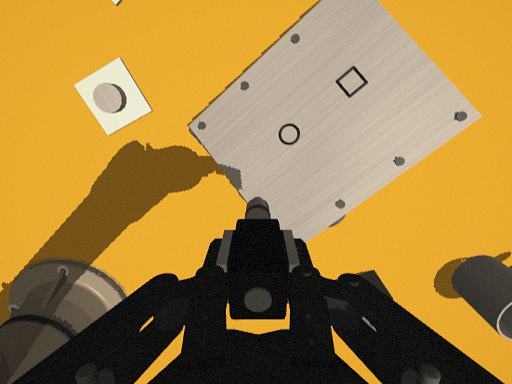

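The wrist view shows the ring at (289,134), the square at (351.5,82) and the probe tip at (257,200), where it was predicted. The plate at (110,98) is the nearest of the four, so it is not the one meant. Now I'll refine the tank's frame.

```bash
python3 - <<'E'
from h import *
s=np.load("w3.npy",allow_pickle=True).item();C=cam("wrist",s);S=cam("scene");D=cam("side")
g=cv2.imread("pics/w3.png").max(2)
def cen(x,y,h=16):
    w=g[y-h:y+h+1,x-h:x+h+1];v,u=np.where(w<100);return (u.min()+u.max())/2+x-h,(v.min()+v.max())/2+y-h,u.min(),u.max(),v.min(),v.max()
a=cen(289,134);b=cen(351,82,20);print(a,b)
ring,e=tri((C,a[:2]),(S,(256.2,173.6)),(D,(231.8,190.8)));sq,f=tri((C,b[:2]),(S,(268.6,196.8)),(D,(260,185.8)))
print(ring,e,sq,f,np.linalg.norm(sq-ring))
v=sq-ring;v[2]=0;v/=np.linalg.norm(v);print("line yaw",np.degrees(np.arctan2(v[1],v[0])))
front=np.cross([0,0,1],v);print("low dir",front)   # towards +y
n=np.cos(.349066)*np.array([0,0,1])+np.sin(.349066)*front;print("normal",n)
# lid edge checks: intersect with lid plane, low-left corner & right corner in image
def onp(uv):
    o,d=ray(C,uv);return o+d*(n@(ring-o))/(n@d)
for uv in [(189,127),(481,116),(330,0),(378,0),(306,241),a[:2],b[:2]]:
    P=onp(uv);print(uv,P.round(1),"along",round(v@(P-ring),1),"down",round(front@(P-ring),1))
E
```

```text
(np.float64(289.0), np.float64(134.0), np.int64(6), np.int64(26), np.int64(6), np.int64(26)) (np.float64(351.5), np.float64(81.0), np.int64(5), np.int64(36), np.int64(4), np.int64(34))
[522.46232518  35.15231666  81.20124661] [0.8, 1.2, 0.5] [613.87250634  40.37289362  80.4792253 ] [0.6, 1.1, 0.9] 91.56198424787199
line yaw 3.2686998819282644
low dir [-0.05701863  0.99837311  0.        ]
normal [-0.01950153  0.34146386  0.93969257]
(189, 127) [422.2 117.   49.4] along -95.4 down 87.4
(481, 116) [693.2 -65.6 121.4] along 164.7 down -110.3
(330, 0) [647.9 125.2  51.1] along 130.4 down 82.8
(378, 0) [685.6  91.8  64. ] along 166.1 down 47.2
(306, 241) [463.5 -78.1 121.1] along -65.4 down -109.7
(np.float64(289.0), np.float64(134.0)) [522.3  34.4  81.5] along -0.2 down -0.7
(np.float64(351.5), np.float64(81.0)) [614.2  40.1  81.3] along 91.9 down -0.3
```

```bash
python3 - <<'E'
from h import *
a=cv2.imread("pics/scene3.png")[100:160,215:275];b=cv2.imread("pics/side3.png")[125:185,180:240]
im=np.hstack([cv2.resize(x,(400,400),interpolation=cv2.INTER_CUBIC) for x in(a,b)])
cv2.imwrite("pics/t3.png",np.clip(im*1.8,0,255).astype(np.uint8))
E
```

```text
(no output)
```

View pics/t3.png

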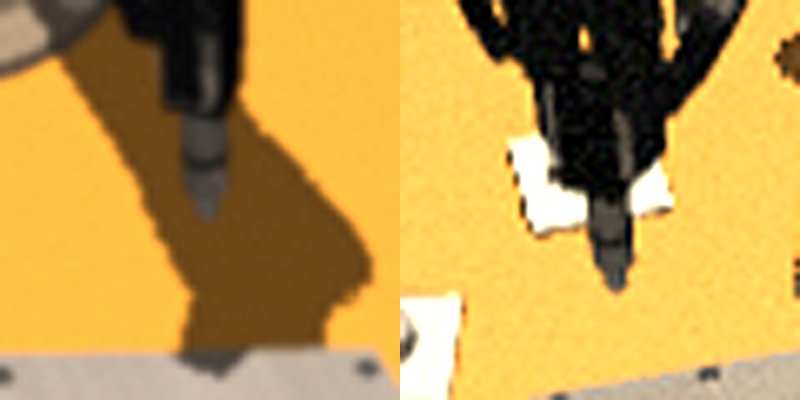

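The scene crop shows the tip at (246,132.3) and the side crop at (212,168.2). Both are within 2 px of the prediction, so the probe hangs straight in the hand. Next, the reference plate.

Request:
servo_tool(increments="255 0.02 -0.015 0 0 0 0;255 0.05 -0.037 0 0 0 0;255 0.085 -0.063 0 0 0 0;255 0.12 -0.089 0 0 0 0;255 0.155 -0.114 0 0 0 0;255 0.19 -0.14 0 0 0 0;255 0.22 -0.162 0 0 0 0;255 0.245 -0.181 0 0 0 0;255 0.256 -0.189 0 0 0 0;255 0.256 -0.189 0 0 0 0")

```text
time_s: 7.4
ee_pos: [475.8, 342.4, 446.9]
tool_rot: [-2.818, -1.388, 0.002]
contact_force: [-0.8, -0.3, -2.0]
opening: 25.8
finger_force: 59.2
```

```bash
python3 - <<'E'
from h import *
s3=np.load("w3.npy",allow_pickle=True).item();Rm=R.from_rotvec(s3["tool_rot"])
X,e=tri((cam("scene"),(245.8,132.1)),(cam("side"),(211.8,168.1)),(cam("wrist",s3),(257,200)));print("tip meas in tool",Rm.inv().apply(X-s3["ee_pos"]),e)
s=r.observe();im=r.get_image("wrist");np.save("w4.npy",s,allow_pickle=True);cv2.imwrite("pics/w4.png",im)
print(s["q"].round(2),s["ee_pos"],s["tool_rot"],abs(s["dq"]).max(),proj(cam("wrist",s),[476,341,20]))
E
```

```text
tip meas in tool [ -1.5376735    0.3297485  249.13396945] [0.7, 1.0, 0.4]
[-0.09  0.33 -0.77  1.62  0.23  1.29 -1.55] [475.77170834 342.35106805 446.9230052 ] [-2.81756240e+00 -1.38830576e+00  1.99873011e-03] 0.0381173879465534 [258.26941372 155.81322074]
```

View pics/w4.png

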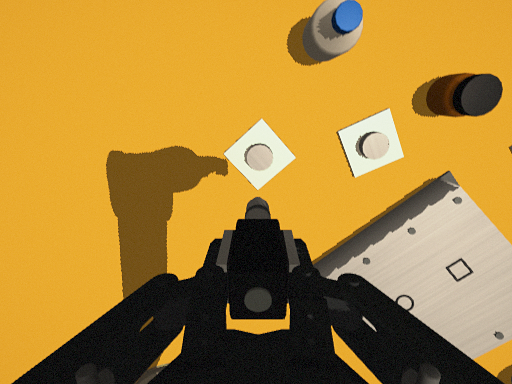

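The disc top is at (259,156.5) in the wrist view, and no plate lies further left.

```bash
python3 - <<'E'
from h import *
s=np.load("w4.npy",allow_pickle=True).item();C=cam("wrist",s);Rm=R.from_rotvec(s["tool_rot"]);S=cam("scene");D=cam("side")
u=(258.8,156.3);P=onz(C,u,22);print(P,onz(S,(339,154.5),22),onz(D,(207.8,149),22));print(tri((C,u),(S,(339,154.5)),(D,(207.8,149))))
print("shift",Rm.inv().apply(P-s["ee_pos"]))
for uv in [(404,302.5)]: print("ring again",tri((C,uv),(cam("wrist",np.load("w3.npy",allow_pickle=True).item()),(289,134))))
# disc centroid from images
for n,f,(x,y) in(("scene","scene0",(339,155)),("side","side0",(208,149)),("w","w4",(259,156))):
    g=cv2.imread(f"pics/{f}.png");h=14 if n!="w" else 20;w=g[y-h:y+h+1,x-h:x+h+1].astype(int)
    sat=w.max(2)-w.min(2);print(n,w.max(2)[h],sat[h])
E
```

```text
[476.4355105  340.28039481  22.        ] [482.48535583 336.53040646  22.        ] [475.65356463 322.35800427  22.        ]
(array([475.58489412, 339.36834113,  11.39296507]), [1.0, 3.2, 2.8])
shift [ -0.85851347   2.24237496 424.92178501]
ring again (array([522.17114179,  34.31447435,  80.8557228 ]), [0.2, 0.2])
scene [167 170 168 169 169 170 157  97  64 101 123 126 125 126 125 125 125 125
 122 128 153 168 169 167 162 160 159 158 159] [ 28  31  31  31  31  31  29  19  13  19  22  22  21  21  22  21  21  22
  21  23  28  31  30  28  34  76 113 123 123]
side [161 166  82 169 173 171 171 178 117  70 109 125 124 129 124 126 125 112
  67 101 174 172 168 172 174 160 162 159 161] [115 118  66  20  37  38  40  40  29  15  26  23  26  28  27  23  26  24
  15  25  39  40  38  37  24 113 115 115 114]
w [241 241 241 242 248 153 125 136 204 203 203 196 200 207 209 212 212 214
 212 211 210 207 208 214 214 217 215 217 219 217 217 219 218 215 243 243
 242 243 242 243 242] [22 23 25 23 22 29 31 24 36 34 34 32 35 36 35 36 39 36 39 35 37 34 34 37
 39 38 37 37 39 37 39 40 38 36 21 22 21 20 22 21 21]
```

Request:
servo_tool(increments="255 -0.001 0.002 0.01 0 0 0;255 -0.001 0.002 0.03 0 0 0;255 -0.001 0.002 0.05 0 0 0;255 -0.001 0.002 0.07 0 0 0;255 -0.001 0.002 0.09 0 0 0;255 -0.001 0.002 0.11 0 0 0;255 -0.001 0.002 0.125 0 0 0;255 -0.001 0.002 0.13 0 0 0;255 -0.001 0.002 0.13 0 0 0;255 -0.001 0.002 0.13 0 0 0")

```text
time_s: 8.45
ee_pos: [476.9, 339.8, 318.4]
tool_rot: [2.819, 1.386, 0.002]
contact_force: [0.6, -0.4, -0.6]
opening: 25.2
finger_force: 59.2
```

```bash
python3 - <<'E'
from h import *
s=r.observe();im=r.get_image("wrist");np.save("w5.npy",s,allow_pickle=True);cv2.imwrite("pics/w5.png",im);C=cam("wrist",s)
cv2.imwrite("pics/side5.png",r.get_image("side"));cv2.imwrite("pics/scene5.png",r.get_image("scene"))
p=proj(C,[476.4,340.3,22]);print(s["ee_pos"],p);x,y=p.astype(int);x-=50;y-=60
b=cv2.imread("pics/side0.png")[130:170,188:228];a=cv2.imread("pics/scene0.png")[135:175,320:360];c=im[y:y+100,x:x+100];print(x,y)
cv2.imwrite("pics/m5.png",np.hstack([cv2.resize(k,(n,400),interpolation=cv2.INTER_CUBIC) for k,n in((a,400),)]+[np.hstack([])]*0+[cv2.resize(c,(400,400),interpolation=cv2.INTER_CUBIC)]))
E
```

```text
[476.91963401 339.78252792 318.42476094] [256.27168335 182.07004543]
206 122Traceback (most recent call last):
  File "<stdin>", line 6, in <module>
    return _nx.concatenate(arrs, 1, dtype=dtype, casting=casting)
           ~~~~~~~~~~~~~~~^^^^^^^^^^^^^^^^^^^^^^^^^^^^^^^^^^^^^^^
ValueError: need at least one array to concatenate
```

```bash
python3 - <<'E'
from h import *
def plate(f,c,n,win,z=6):
    g=cv2.imread(f"pics/{f}.png");x,y,h=win;m=np.zeros(g.shape[:2],np.uint8)
    sub=g[y-h:y+h,x-h:x+h];b=(sub[:,:,0]>0.55*sub.max(2))&(sub.max(2)>90)
    m[y-h:y+h,x-h:x+h]=b;m=cv2.morphologyEx(m,cv2.MORPH_OPEN,np.ones((2,2)))
    cs=max(cv2.findContours(m,cv2.RETR_EXTERNAL,cv2.CHAIN_APPROX_NONE)[0],key=cv2.contourArea);hull=cv2.convexHull(cs)
    e=.02
    q=cv2.approxPolyDP(hull,e*cv2.arcLength(hull,True)*2,True)[:,0].astype(float)
    P=np.array([onz(c,p,z) for p in q]);print(f,q.tolist(),P[:,:2].round(1).tolist(),P.mean(0).round(1),[round(float(np.linalg.norm(P[i]-P[i-1]))) for i in range(len(P))])
s4=np.load("w4.npy",allow_pickle=True).item()
plate("w4",cam("wrist",s4),0,(260,154,40))
plate("scene0",cam("scene"),0,(339,156,24))
plate("side0",cam("side"),0,(208,150,20))
# disc ellipses
def disc(f,c,x,y,h,lo,hi):
    g=cv2.GaussianBlur(cv2.imread(f"pics/{f}.png"),(3,3),0)[y-h:y+h,x-h:x+h].astype(int);v=g.max(2);sat=v-g.min(2)
    m=((v>lo)&(v<hi)&(sat<60)).astype(np.uint8);n,l,st,ce=cv2.connectedComponentsWithStats(m,connectivity=4)
    i=l[h,h];u=ce[i]+[x-h,y-h];print(f,u,st[i],onz(c,u,22).round(1));return u
a=disc("w4",cam("wrist",s4),259,156,20,185,228)
b=disc("scene0",cam("scene"),339,155,12,113,140)
d=disc("side0",cam("side"),208,149,11,113,140)
print(tri((cam("wrist",s4),a),(cam("scene"),b),(cam("side"),d)))
s5=np.load("w5.npy",allow_pickle=True).item();disc("w5",cam("wrist",s5),256,175,36,170,232)
E
```

```text
w4 [[263.0, 120.0], [296.0, 159.0], [258.0, 190.0], [225.0, 153.0]] [[512.4, 377.0], [517.4, 299.1], [439.9, 294.6], [436.3, 373.2]] [476.5 336.    6. ] [76, 78, 78, 79]
scene0 [[344.0, 148.0], [355.0, 163.0], [334.0, 169.0], [323.0, 154.0]] [[447.4, 376.6], [521.0, 378.1], [522.6, 301.3], [450.1, 297.0]] [485.3 338.3   6. ] [80, 74, 77, 73]
side0 [[217.0, 144.0], [221.0, 156.0], [201.0, 160.0], [197.0, 147.0]] [[514.4, 364.2], [519.7, 292.1], [444.9, 284.5], [437.8, 361.5]] [479.2 325.6   6. ] [77, 72, 75, 77]
w4 [259.72983114 157.93058161] [  8  10  26  25 533] [476.  337.5  22. ]
scene0 [339.07575758 153.21212121] [ 6  7 12  9 66] [477.3 339.5  22. ]
side0 [207.96 146.98] [ 6  6 11  8 50] [477.6 333.9  22. ]
(array([476.87829602, 337.97133313,  20.68858734]), [1.2, 2.0, 1.8])
w5 [260.91069012 180.47090663] [ 20  27  37  36 739] [481.2 338.7  22. ]
```

The disc centre comes out at (477,338) with height about 21, which agrees with 22. I descend to just above contact, then in small steps.

Request:
servo_tool(increments="255 -0.001 0.001 0.008 0 0 0;255 -0.001 0.001 0.018 0 0 0;255 -0.001 0.001 0.028 0 0 0;255 -0.001 0.001 0.036 0 0 0;255 -0.001 0.001 0.041 0 0 0;255 -0.001 0.001 0.043 0 0 0;255 -0.001 0.001 0.044 0 0 0;255 -0.001 0.001 0.044 0 0 0;255 -0.001 0.001 0.044 0 0 0;255 -0.001 0.001 0.044 0 0 0")

```text
time_s: 9.6
ee_pos: [476.8, 338.5, 274.0]
tool_rot: [2.819, 1.387, 0.001]
contact_force: [0.1, 0.1, -1.2]
opening: 25.4
finger_force: 59.2
```

```bash
python3 - <<'E'
from h import *
F=[];Z=[]
for i in range(6):
    s=r.observe();r.get_image("side");s=r.observe();F.append(s["contact_force"]);Z.append(s["ee_pos"])
print(np.mean(F,0),np.std(F,0),np.mean(Z,0),s["tool_rot"])
E
```

```text
[ 0.06424818  0.08270719 -1.47329703] [0.35553012 0.19289202 0.52760871] [476.73943294 338.44501996 273.82376283] [2.81887494e+00 1.38668203e+00 1.68853586e-04]
```

Request:
servo_tool(increments="255 0 0 0.001 0 0 0;255 0 0 0.002 0 0 0;255 0 0 0.003 0 0 0;255 0 0 0.004 0 0 0;255 0 0 0.005 0 0 0;255 0 0 0.006 0 0 0;255 0 0 0.006 0 0 0;255 0 0 0.006 0 0 0;255 0 0 0.006 0 0 0;255 0 0 0.006 0 0 0")

```text
time_s: 10.9
ee_pos: [476.7, 338.4, 267.7]
tool_rot: [2.819, 1.387, 0.0]
contact_force: [0.4, -0.9, -1.5]
opening: 25.6
finger_force: 59.2
```

```bash
python3 - <<'E'
from h import *
F=[];Z=[]
for i in range(6):
    r.get_image("side");s=r.observe();F.append(s["contact_force"]);Z.append(s["ee_pos"])
print(np.mean(F,0),np.std(F,0),np.mean(Z,0),s["tool_rot"])
E
```

```text
[ 0.06968021  0.25549861 -1.48451808] [0.26766223 0.72865232 0.37713945] [476.70422795 338.4189359  267.67965839] [ 2.81882766e+00  1.38665716e+00 -1.02881189e-04]
```

Request:
servo_tool(increments="255 0 0 0.0005 0 0 0;255 0 0 0.001 0 0 0;255 0 0 0.0015 0 0 0;255 0 0 0.002 0 0 0;255 0 0 0.0025 0 0 0;255 0 0 0.003 0 0 0;255 0 0 0.003 0 0 0;255 0 0 0.003 0 0 0;255 0 0 0.003 0 0 0;255 0 0 0.003 0 0 0")

```text
time_s: 12.2
ee_pos: [476.7, 338.5, 264.7]
tool_rot: [2.819, 1.387, 0.0]
contact_force: [0.9, 0.1, -0.1]
opening: 25.7
finger_force: 59.2
```

```bash
cat > f.py <<'E'
from h import *
F=[];Z=[]
for i in range(10):
    r.get_image("side");s=r.observe();F.append(s["contact_force"]);Z.append(s["ee_pos"])
print(np.mean(F,0),np.std(F,0)/3,np.mean(Z,0),s["tool_rot"],s["time_s"])
E
python3 f.py
```

```text
[-0.092434    0.25362358  0.36656098] [0.10001528 0.08160764 0.13956519] [476.72571096 338.44535135 264.67968096] [2.81892733e+00 1.38663202e+00 9.90467014e-05] 12.7
```

Request:
servo_tool(increments="255 0 0 0.0005 0 0 0;255 0 0 0.001 0 0 0;255 0 0 0.0015 0 0 0;255 0 0 0.002 0 0 0;255 0 0 0.0025 0 0 0;255 0 0 0.003 0 0 0;255 0 0 0.003 0 0 0;255 0 0 0.003 0 0 0;255 0 0 0.003 0 0 0;255 0 0 0.003 0 0 0")

```text
time_s: 13.7
ee_pos: [476.7, 338.5, 261.7]
tool_rot: [2.819, 1.387, 0.0]
contact_force: [0.1, -0.1, 1.8]
opening: 25.7
finger_force: 59.4
```

```bash
python3 f.py
```

```text
[ 0.05387505 -0.07826072  1.48654856] [0.17028397 0.12450243 0.22328968] [476.71132537 338.45181157 261.67204355] [2.81890735e+00 1.38662537e+00 1.23485175e-04] 14.2
```

Request:
servo_tool(increments="255 0 0 0 0 0 0;255 0 0 0 0 0 0;255 0 0 0 0 0 0;255 0 0 0 0 0 0;255 0 0 0 0 0 0;255 0 0 0 0 0 0;255 0 0 0 0 0 0;255 0 0 0 0 0 0;255 0 0 0 0 0 0;255 0 0 0 0 0 0")

```text
time_s: 15.2
ee_pos: [476.7, 338.4, 261.7]
tool_rot: [2.819, 1.387, 0.0]
contact_force: [0.6, 0.4, 0.4]
opening: 25.4
finger_force: 59.4
```

```bash
python3 f.py
```

```text
[0.49565932 0.2111172  1.4561082 ] [0.17818514 0.15550432 0.11687492] [476.69588621 338.43216894 261.64157641] [ 2.81891659e+00  1.38666977e+00 -3.14225725e-05] 15.7
```

Zeroed: the force rose 2.95 N, about 6.3 mm of travel, and was held for 2 s. The free tip is therefore about 246 mm ahead of the TCP. I lift and compute the tilted approach.

Request:
servo_tool(increments="255 0 0 -0.005 0 0 0;255 0 0 -0.015 0 0 0;255 0 0 -0.03 0 0 0;255 0 0 -0.045 0 0 0;255 0 0 -0.06 0 0 0;255 0 0 -0.075 0 0 0;255 0 0 -0.09 0 0 0;255 0 0 -0.1 0 0 0;255 0 0 -0.1 0 0 0;255 0 0 -0.1 0 0 0")

```text
time_s: 16.7
ee_pos: [476.6, 338.3, 361.5]
tool_rot: [2.819, 1.386, -0.0]
contact_force: [-0.2, -0.0, -1.3]
opening: 25.2
finger_force: 59.3
```

```bash
cat > g.py <<'E'
from h import *
import sys
ring=np.array([522.3,34.6,82.]);n=np.array([-0.0195,.3415,.9397]);n/=np.linalg.norm(n)
def plan(s,d,tipoff=(0,0)):
    M=R.from_rotvec(s["tool_rot"]);z=M.as_matrix()[:,2];ax=np.cross(z,-n);a=np.arcsin(np.linalg.norm(ax))
    Q=R.from_rotvec(ax/np.linalg.norm(ax)*a)*M
    P=ring-Q.apply([tipoff[0],tipoff[1],d])
    return P,M.inv().apply(P-s["ee_pos"]),np.degrees((M.inv()*Q).as_rotvec())
E
python3 - <<'E'
from g import *
s=r.observe();print(s["ee_pos"],s["q"].round(2),*[x.round(2) for x in plan(s,286)])
E
```

```text
[476.61814367 338.27347972 361.53203786] [-0.11  0.4  -0.74  1.73  0.29  1.13 -1.6 ] [516.72 132.27 350.75] [-138.69  157.51   10.87] [-13.08 -15.1    0.  ]
```

Request:
servo_tool(increments="255 -0.012 0.013 0.001 -1 -1.2 0;255 -0.03 0.034 0.002 -2.7 -3.1 0;255 -0.05 0.057 0.004 -4.6 -5.3 0;255 -0.07 0.08 0.006 -6.5 -7.5 0;255 -0.09 0.102 0.007 -8.4 -9.7 0;255 -0.11 0.125 0.009 -10.3 -11.9 0;255 -0.127 0.144 0.01 -12 -13.8 0;255 -0.136 0.154 0.011 -12.8 -14.8 0;255 -0.139 0.158 0.011 -13.1 -15.1 0;255 -0.139 0.158 0.011 -13.1 -15.1 0")

```text
time_s: 17.7
ee_pos: [517.1, 131.1, 350.5]
tool_rot: [2.526, 1.24, -0.193]
contact_force: [0.2, 0.4, -0.9]
opening: 25.7
finger_force: 59.3
```

Request:
servo_tool(increments="255 0 0 0 0 0 0;255 0 0 0 0 0 0;255 0 0 0.003 0 0 0;255 0 0 0.006 0 0 0;255 0 0 0.01 0 0 0;255 0 0 0.015 0 0 0;255 0 0 0.02 0 0 0;255 0 0 0.02 0 0 0;255 0 0 0.02 0 0 0;255 0 0 0.02 0 0 0")

```text
time_s: 18.7
ee_pos: [517.5, 125.2, 332.0]
tool_rot: [2.525, 1.242, -0.192]
contact_force: [0.6, -0.8, -0.4]
opening: 25.0
finger_force: 59.3
```

```bash
python3 - <<'E'
from g import *
s=r.observe();np.save("w6.npy",s,allow_pickle=True);im=r.get_image("wrist");cv2.imwrite("pics/w6.png",im)
print(s["ee_pos"],s["q"].round(2),s["contact_force"],R.from_rotvec(s["tool_rot"]).as_matrix()[:,2],*[x.round(2) for x in plan(s,266)])
C=cam("wrist",s);M=R.from_rotvec(s["tool_rot"]);tip=s["ee_pos"]+M.apply([0,0,246]);print("tip",tip,proj(C,tip),"ring",proj(C,ring))
c=im[150:225,207:307];cv2.imwrite("pics/w6c.png",np.clip(cv2.resize(c,(800,600),interpolation=cv2.INTER_CUBIC)*1.3,0,255).astype(np.uint8))
E
python3 f.py
```

```text
[517.49386024 125.1634711  332.01328239] [ 0.07  0.34 -0.59  1.87  0.54  1.21 -1.42] [ 0.58365913 -0.79858842 -0.37924031] [ 0.02018897 -0.34124121 -0.93975893] [517.11 125.44 331.96] [-0.01 -0.47 -0.05] [ 0.02 -0.04  0.  ]
tip [522.46034735  41.2181331  100.83258633] [257.2943172  199.81019105] ring [256.69937155 192.12766944]
[ 0.21457379  0.03250247 -0.92893499] [0.14554968 0.22109476 0.16173138] [517.43915021 125.12629026 331.989051  ] [ 2.52472373  1.24197549 -0.19266499] 19.25
```

View pics/w6c.png

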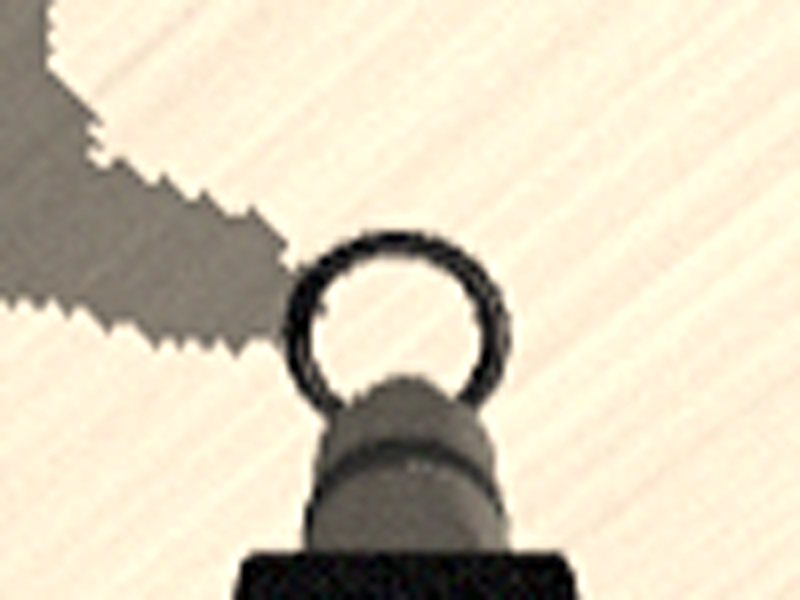

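The ring centre is at (256.3,191.8) and the tip apex column at 257.5. Both match the prediction within 1 px, so I advance along the normal.

Request:
servo_tool(increments="255 0 -0.0005 0.003 0 0 0;255 0 -0.0005 0.006 0 0 0;255 0 -0.0005 0.009 0 0 0;255 0 -0.0005 0.012 0 0 0;255 0 -0.0005 0.014 0 0 0;255 0 -0.0005 0.015 0 0 0;255 0 -0.0005 0.016 0 0 0;255 0 -0.0005 0.016 0 0 0;255 0 -0.0005 0.016 0 0 0;255 0 -0.0005 0.016 0 0 0")

```text
time_s: 20.25
ee_pos: [517.4, 119.9, 316.9]
tool_rot: [2.525, 1.242, -0.192]
contact_force: [0.4, 0.5, -0.4]
opening: 25.4
finger_force: 59.3
```

```bash
cat > f2.py <<'E'
from g import *
F=[];Z=[]
for i in range(14):
    r.get_image("side");s=r.observe();F.append(s["contact_force"]@n);Z.append(s["ee_pos"])
Z=np.mean(Z,0);M=R.from_rotvec(s["tool_rot"])
print("Fn",np.mean(F),np.std(F)/3.7,"dist",(Z-ring)@n,"tip-ring tool",M.inv().apply(Z+M.apply([0,0,246])-ring),s["time_s"])
E
python3 f2.py
```

```text
Fn -1.0951079319247563 0.13788489185136987 dist 249.8228442799932 tip-ring tool [ 0.02109501 -0.0069973  -3.82285775] 20.95
```

Request:
servo_tool(increments="255 0 0 0.0005 0 0 0;255 0 0 0.001 0 0 0;255 0 0 0.0015 0 0 0;255 0 0 0.002 0 0 0;255 0 0 0.0025 0 0 0;255 0 0 0.003 0 0 0;255 0 0 0.0035 0 0 0;255 0 0 0.004 0 0 0;255 0 0 0.004 0 0 0;255 0 0 0.004 0 0 0")

```text
time_s: 21.95
ee_pos: [517.4, 118.6, 313.0]
tool_rot: [2.525, 1.242, -0.193]
contact_force: [-1.2, 0.5, -0.5]
opening: 24.9
finger_force: 59.3
```

```bash
python3 f2.py
```

```text
Fn -0.4846380849007375 0.13731440285184746 dist 245.82219309434367 tip-ring tool [0.02692321 0.00620012 0.17779422] 22.65
```

Request:
servo_tool(increments="255 0 0 0.0005 0 0 0;255 0 0 0.001 0 0 0;255 0 0 0.0015 0 0 0;255 0 0 0.002 0 0 0;255 0 0 0.0025 0 0 0;255 0 0 0.003 0 0 0;255 0 0 0.0035 0 0 0;255 0 0 0.0035 0 0 0;255 0 0 0.0035 0 0 0;255 0 0 0.0035 0 0 0")

```text
time_s: 23.65
ee_pos: [517.5, 117.3, 309.7]
tool_rot: [2.525, 1.242, -0.193]
contact_force: [-1.4, -0.1, 0.6]
opening: 25.3
finger_force: 59.4
```

```bash
python3 f2.py
```

```text
Fn 0.881936384792087 0.11429513459544813 dist 242.31259429357476 tip-ring tool [ 5.52412259e-02 -2.60971986e-03  3.68740002e+00] 24.35
```

Request:
servo_tool(increments="255 0 0 0.0005 0 0 0;255 0 0 0.001 0 0 0;255 0 0 0.0015 0 0 0;255 0 0 0.002 0 0 0;255 0 0 0.002 0 0 0;255 0 0 0.002 0 0 0;255 0 0 0.002 0 0 0;255 0 0 0.002 0 0 0;255 0 0 0.002 0 0 0;255 0 0 0.002 0 0 0")

```text
time_s: 25.35
ee_pos: [517.5, 116.7, 307.8]
tool_rot: [2.525, 1.242, -0.193]
contact_force: [-0.9, 1.3, 0.9]
opening: 25.3
finger_force: 59.5
```

```bash
python3 f2.py
```

```text
Fn 1.6456312054307762 0.15684156305651023 dist 240.29425622130213 tip-ring tool [ 1.75297365e-02 -5.04329583e-04  5.70573152e+00] 26.05
```

```bash
python3 -c "
from bench import r
print(r.close_job())"
```

```text
the job is handed in; nothing more can be done
None
```

The job is handed in at about 26 s: I zeroed the probe on the leftmost reference block (held 2 s, tip about 6 mm in by force), and it is now held in the hand, square to the lid, with its tip in the ring and pushed about 5.8 mm in; I took no picture after the tip touched the lid, so the final placement rests on the measured pose and force.

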